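# Steady the rocking scale plate

### The arm

A 6-joint arm with a two-finger parallel gripper is mounted at the origin on the work surface. World frame = base frame: x ahead of the robot, y to its left, z up, the work surface at z = 0. Lengths are in m, angles in degrees, forces in N, time in s.
With the tool pointing down it reaches from about 0.3 to 1 m from the base axis. Payload 5.1 kg.
Tool frame: the origin (TCP) lies at the very end of the fingers, on their centre line; the grasp point (between the pads) lies 19 mm behind it; z points along the fingers, x is the direction in which the jaws open and shut, and the axes are right-handed (so a half turn about z gives the same grasp; the last joint's range is limited). The gripper opens to 95 mm and grips with 3 to 60 N. Pads are 20 mm wide; open, the fingers measure 119 mm over their backs; the gripper's body (75 mm by 180 mm) begins 59 mm behind the grasp point.
Start: joints at [-4.733, 7.093, 94.555, -0, 78.352, -4.733], TCP at [0.65, -0, 0.215] pointing down, gripper open.
Joint ranges: [-149.61, 149.61], [-58.7, 133.49], [1.44, 155.28], [-77.14, 257.14], [18.33, 153.61], [-166.67, 166.67]. Speed limits (degrees/s): [147.25, 147.25, 180, 180, 180, 180].

### API

Orientations are given as [roll, pitch, yaw] about the fixed x, y, z axes, in that order (R = Rz(yaw) Ry(pitch) Rx(roll)).
In Python, from workcell import ctrl, eyes, job gives the robot as it stands.
- The arm moves only by the shell command python3 -m handwheel 'ROWS' [FORCE]. ROWS is JSON, a list that holds one entry, the list of rows, each a list of 7 numbers: the turn, a rotation vector about the tool's x, y, z in rad, then the shift along the tool's x, y, z in m, then the finger opening in m, from 0 to 0.0951. In form: [[[ax, ay, az, dx, dy, dz, gripper], ...]]. A call has 1 to 12 rows; each row is the pose to reach, as a shift and turn from the pose commanded when the call began, along the tool's axes at that moment; what a row does not reach only later rows make up. A row lasts 1/12 s, in which the tool goes at most 41.7 mm and 7.16 degrees, less where a joint would pass 70% of its speed; a pose out of reach is approached as far as the arm can. A call with a gripper value outside its range is refused whole. The fingers move at their own pace and stop on an object; FORCE is the grip in N (left out, the last holds). Time passes only in rows, so rows that repeat a pose let the fingers close. It gives the time, the measured TCP pose, the force and the opening at its end, in the units of the state.
- ctrl.get_obs(): the state, without advancing time (a new reading comes with each control period).
- eyes.capture(name): name is "scene" or "side" or "wrist"; returns a dict with "img" (400x640x3 uint8, blue, green, red), "vertical_fov" (degrees; the focal length in pixels is half the picture's height over the tangent of half this angle, whatever the lens; pixels are square), "cx", "cy" (the principal point, pixels), "xyz" and "rotation" of the camera in the world. Camera axes: x right, y down, z forward; pixel columns grow to the right and rows downward; lengths in m; the calibration is good to about 2 mm. A picture is of the moment at which its call begins. There is no depth.
- job.sign_off(): hands the job in, once; it reports no verdict.
The state is a dict: "time": time; "q": joint angles; "joint_velocities": joint speeds; "effort": joint torques, N m; "position": TCP position; "ee_rot": TCP orientation; "wrist_force": force on the tool from outside, world axes, zero at the start; "moment": the same for the moment, N m; "width": opening from 0.0 (shut) to 1.0 (fully open).
Only numpy, scipy, OpenCV 4.12 (cv2) and the standard library are available. Lean on these libraries where they do the work, as an engineer would, in place of code of your own. Each camera call takes 0.05 s, during which the arm holds its last target.

### The job

The cheese scale's weighing plate rocks: press down on its corners to find the one that gives, then press the shim tab beside that corner fully flat so that the plate stands firm. Only press with the fingertips: do not pick up or shift the plate, leave the other three shims standing as they are, and leave the cheese and the goods around the scale where they stand.

Things in the scene. Friction and masses are not known exactly. Their poses are not given: they have to be found in the camera images.
- scale: chassis of a small counter scale: dark flat steel frame 172 x 186 mm, 10 mm thick, fixed to the counter. Origin: centre of its underside, on the counter. Its x axis points from front (robot side) to back, y to the left, z up; it may be turned by up to 0.3 rad. On four rubber feet, 22 mm high, on this frame lies the loose weighing plate
- plate_mid (a point): centre of the top of the weighing plate: bare metal, 150 (x) x 180 (y) x 14 mm, 0.8 kg, loose on four hidden feet 60 mm in x and 66 mm in y from its centre; top 46 mm above the counter. One foot, different from run to run and not told by looking, is slack: pressed there, the corner gives at 2 to 4 N, sinks 5 mm, stops hard, springs back. The other corners are hard (under 1 mm)
- corner_front_left (a point): point on top of the weighing plate near its front left corner, where to press it: 15 mm in from the front edge and 16 mm in from the left edge; 46 mm above the counter at rest
- corner_front_right (a point): point on top of the weighing plate near its front right corner, where to press it: 15 mm in from the front edge and 16 mm in from the right edge; 46 mm above the counter at rest
- corner_back_left (a point): point on top of the weighing plate near its back left corner, where to press it: 15 mm in from the back edge and 16 mm in from the left edge; 46 mm above the counter at rest
- corner_back_right (a point): point on top of the weighing plate near its back right corner, where to press it: 15 mm in from the back edge and 16 mm in from the right edge; 46 mm above the counter at rest
- tab_front_left (a point): point to press on the front left shim, a steel leaf 24 mm wide, 3 mm thick, sticking out 65 mm past the plate's left edge; on its top face, 42 mm from its hinge (10 mm outside that edge, 24 mm high), 13 mm from its tip; 42 mm above the counter standing, 25.5 mm flat. Pushed straight down it moves at about 7 N, stays where left, and its inner end rises under the plate
- shim_front_left (a joint): angle of the front left shim, rad: 0 to 0.05 standing up (slanting up and outward by 0.4), 0.40 pressed flat (level, at its stop). It goes fully flat only if this corner of the plate is the slack one; at a sound corner it jams half-way
- tab_front_right (a point): point to press on the front right shim, a steel leaf 24 mm wide, 3 mm thick, sticking out 65 mm past the plate's right edge; on its top face, 42 mm from its hinge (10 mm outside that edge, 24 mm high), 13 mm from its tip; 42 mm above the counter standing, 25.5 mm flat. Pushed straight down it moves at about 7 N, stays where left, and its inner end rises under the plate
- shim_front_right (a joint): angle of the front right shim, rad: 0 to 0.05 standing up (slanting up and outward by 0.4), 0.40 pressed flat (level, at its stop). It goes fully flat only if this corner of the plate is the slack one; at a sound corner it jams half-way
- tab_back_left (a point): point to press on the back left shim, a steel leaf 24 mm wide, 3 mm thick, sticking out 65 mm past the plate's left edge; on its top face, 42 mm from its hinge (10 mm outside that edge, 24 mm high), 13 mm from its tip; 42 mm above the counter standing, 25.5 mm flat. Pushed straight down it moves at about 7 N, stays where left, and its inner end rises under the plate
- shim_back_left (a joint): angle of the back left shim, rad: 0 to 0.05 standing up (slanting up and outward by 0.4), 0.40 pressed flat (level, at its stop). It goes fully flat only if this corner of the plate is the slack one; at a sound corner it jams half-way
- tab_back_right (a point): point to press on the back right shim, a steel leaf 24 mm wide, 3 mm thick, sticking out 65 mm past the plate's right edge; on its top face, 42 mm from its hinge (10 mm outside that edge, 24 mm high), 13 mm from its tip; 42 mm above the counter standing, 25.5 mm flat. Pushed straight down it moves at about 7 N, stays where left, and its inner end rises under the plate
- shim_back_right (a joint): angle of the back right shim, rad: 0 to 0.05 standing up (slanting up and outward by 0.4), 0.40 pressed flat (level, at its stop). It goes fully flat only if this corner of the plate is the slack one; at a sound corner it jams half-way
- cheese_mid (a point): centre of the ridged cheese wheel, 80 mm diameter, 45 mm high, standing loose in the middle of the plate; leave it there
- weight_mid (a point): centre of a brass weight with a knob, 36 mm diameter, 45 mm high, on the counter between the two left shims; leave it
- jar_mid (a point): centre of a small jar, 38 mm diameter, 50 mm high, on the counter between the two right shims; leave it
- small_cheese_mid (a point): centre of a small cheese wheel, 68 mm diameter, 38 mm high, on the counter in front of the scale; leave it
- butter_mid (a point): centre of a butter block, 45 x 85 x 35 mm, on the counter behind the scale; leave it
- yoghurt_mid (a point): centre of a white bottle, 64 mm diameter, 140 mm high, on the right of the counter; leave it
- spatula_mid (a point): middle of a serving spatula with a wooden handle, 280 mm long, lying on the right of the counter near the robot; leave it
- stack_mid (a point): centre of two stacked cheese wheels, 110 mm diameter, 100 mm high together, on the left of the counter; leave it
Not all that is in view belongs to the job. Of the things shaped like the part that bears plate_mid, the aluminium one is meant.

How it is judged:
By the outcome, as a careful person would: the job done as asked, in the order asked, and still so for the second after the job is handed in, with the robot touching nothing.
It also fails if it takes over 58 s, if anything falls off the work surface, if the arm or the gripper's body presses on something with over 40 N, if the wrist force passes 120 N, or if a joint passes its speed limit or range.

## Working session

There is one attempt and no reset: what is moved stays moved. The work goes in short steps, Python scripts to look and compute and a shell command to move; the robot and the scene stay as the last step left them, time stands still between calls to the robot, and variables do not carry over. Pictures are saved under pics/ and viewed, and the job is handed in when it is done.

```bash
ls; mkdir -p pics; python3 - <<'E'
from workcell import ctrl, eyes, job
import cv2
o=ctrl.get_obs();print(o)
for n in ["scene","side","wrist"]:
    c=eyes.capture(n);cv2.imwrite(f"pics/{n}0.png",c["img"]);print(n,c["vertical_fov"],c["cx"],c["cy"],c["xyz"],c["rotation"])
E
```

```text
pics
{'time': 0.0, 'q': array([-4.73245988e+00,  7.13222874e+00,  9.46330561e+01, -2.10238914e-03,
        7.83508314e+01, -4.73199755e+00]), 'joint_velocities': array([ 0.00592768, -0.08937481,  0.01902533, -0.04683519, -0.00946215,
        0.08212098]), 'effort': array([-6.25927078e-04, -4.17603564e+01, -3.59935069e+01,  7.73367751e-02,
        4.92534391e-02, -1.75303944e-04]), 'position': array([6.49366718e-01, 1.47688479e-05, 2.13411938e-01]), 'ee_rot': array([-1.79992472e+02,  1.15890215e-01, -2.81222312e-05]), 'wrist_force': array([-0.11910624,  0.22310483, -0.0941633 ]), 'moment': array([ 0.01940856, -0.01197957,  0.02974954]), 'width': 0.9994606293866473}
scene 42.81526219147209 315.7361585193624 204.2277468518546 [1.20019981 0.70071911 0.96926934] [-131.49259943   -0.88473713  133.60988019]
side 46.97886933748188 317.75909365925423 203.3265362749135 [0.03759342 1.04343277 1.19084952] [-135.20596917   -0.96423604 -158.38930515]
wrist 70.29703154113285 321.29635202554323 204.4674895441112 [0.650684   0.07708575 0.38375276] [ 1.64003551e+02  8.47143203e-02 -6.55953670e-02]
```

View pics/scene0.png

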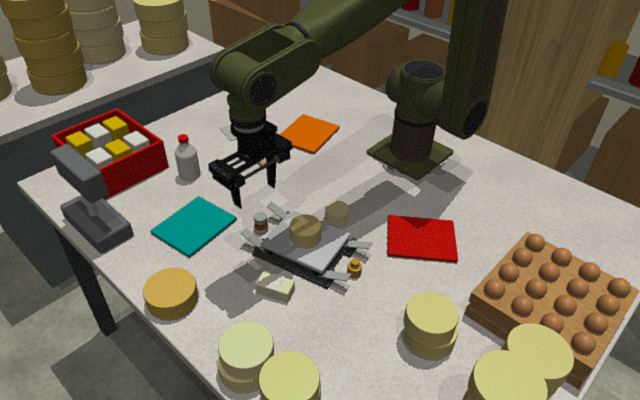

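View pics/side0.png

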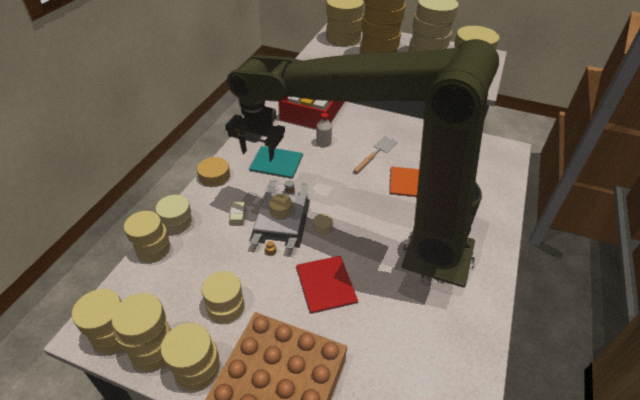

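View pics/wrist0.png

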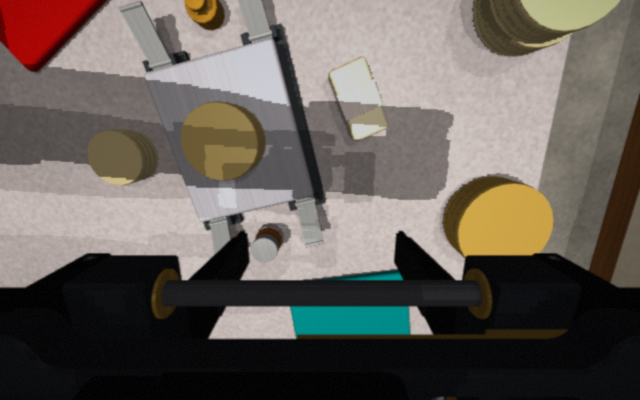

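The wrist view shows the whole plate (corners near (148,70), (275,38), (318,200), (203,222)), all four shims, the jar near (267,240) and the weight near (203,10). I'll enlarge it and measure.

```bash
cat > h.py <<'E'
import numpy as np, cv2
from scipy.spatial.transform import Rotation as Ro
def ray(c,u,v):
    f=200/np.tan(np.radians(c["vertical_fov"])/2)
    d=np.array([(u-c["cx"])/f,(v-c["cy"])/f,1.0])
    return np.array(c["xyz"]), Ro.from_euler("xyz",c["rotation"],degrees=True).as_matrix()@d
def onz(c,u,v,z):
    p,d=ray(c,u,v); return p+d*(z-p[2])/d[2]
def proj(c,P):
    f=200/np.tan(np.radians(c["vertical_fov"])/2)
    q=Ro.from_euler("xyz",c["rotation"],degrees=True).as_matrix().T@(np.array(P)-c["xyz"])
    return q[0]/q[2]*f+c["cx"],q[1]/q[2]*f+c["cy"]
E
python3 - <<'E'
from workcell import eyes
from h import *
c=eyes.capture("wrist");im=c["img"]
cv2.imwrite("pics/w1.png",cv2.resize(im[0:260,90:350],None,fx=2.3,fy=2.3,interpolation=cv2.INTER_CUBIC)[:598])
for n,(u,v) in dict(FL=(148,71),BL=(275,39),BR=(320,200),FR=(203,222)).items(): print(n,onz(c,u,v,.046))
E
```

```text
FL [0.4612485  0.13188062 0.046     ]
BL [0.60130594 0.16280734 0.046     ]
BR [ 0.64860775 -0.01406787  0.046     ]
FR [ 0.50106356 -0.04266534  0.046     ]
```

View pics/w1.png

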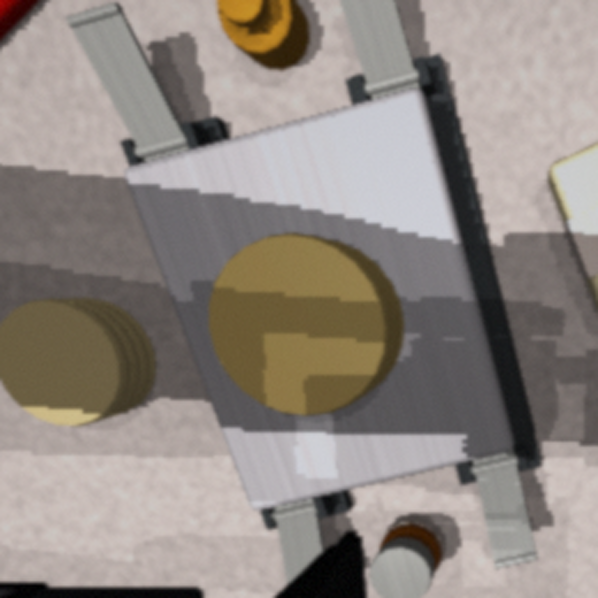

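```bash
python3 - <<'E'
from workcell import eyes
from h import *
c=eyes.capture("wrist")
px=dict(FL=(145.7,74.8),BL=(271.7,39.1),BR=(314.8,197.8),FR=(203,221.7))
W={n:onz(c,*p,.046) for n,p in px.items()}
for n in W: print(n,W[n])
d=lambda a,b:np.linalg.norm(W[a]-W[b])
print(d("FL","BL"),d("FR","BR"),d("FL","FR"),d("BL","BR"),d("FL","BR"),d("FR","BL"))
M=np.array([[.075*a,.09*b] for a,b in [(-1,1),(1,1),(1,-1),(-1,-1)]]);Q=np.array([W[n][:2] for n in ["FL","BL","BR","FR"]])
m=Q.mean(0);H=(M.T@(Q-m));t=np.arctan2(H[0,1]-H[1,0],H[0,0]+H[1,1]);R=np.array([[np.cos(t),-np.sin(t)],[np.sin(t),np.cos(t)]])
print("mid",m,"yaw",t);F=M@R.T+m;print(F-Q)
for n in ["scene","side"]:
    s=eyes.capture(n);im=s["img"].copy();pts=np.array([proj(s,[*f,.046]) for f in F]);print(n,pts)
    x0,y0=(pts.mean(0)-[75,60]).astype(int)
    big=cv2.resize(im[y0:y0+120,x0:x0+150],None,fx=5,fy=5,interpolation=cv2.INTER_CUBIC)
    for p in pts: cv2.circle(big,tuple(((p-[x0,y0]+.5)*5).astype(int)),3,(0,0,255),1)
    cv2.imwrite(f"pics/{n}1.png",big);print(x0,y0)
E
```

```text
FL [0.45815863 0.12807738 0.046     ]
BL [0.59792211 0.16274861 0.046     ]
BR [ 0.64236507 -0.01132147  0.046     ]
FR [ 0.50119475 -0.04232632  0.046     ]
0.143999746533845 0.1445349838842493 0.17575417027813225 0.1796540319642129 0.23100661206371365 0.22674194967160546
mid [0.54991014 0.05929455] yaw 0.2410102278947062
[[-0.00256233  0.00071465]
 [ 0.00333879  0.00184598]
 [ 0.00185891  0.00111854]
 [-0.00263537 -0.00367917]]
scene [[348.87032929 233.0380582 ]
 [320.22229573 271.25516063]
 [257.70494905 243.46930376]
 [289.4524787  209.04934385]]
229 179
side [[296.24721903 231.55520222]
 [251.78437044 226.45319253]
 [263.57827    189.64587021]
 [304.72770522 194.07607925]]
204 150
```

View pics/scene1.png

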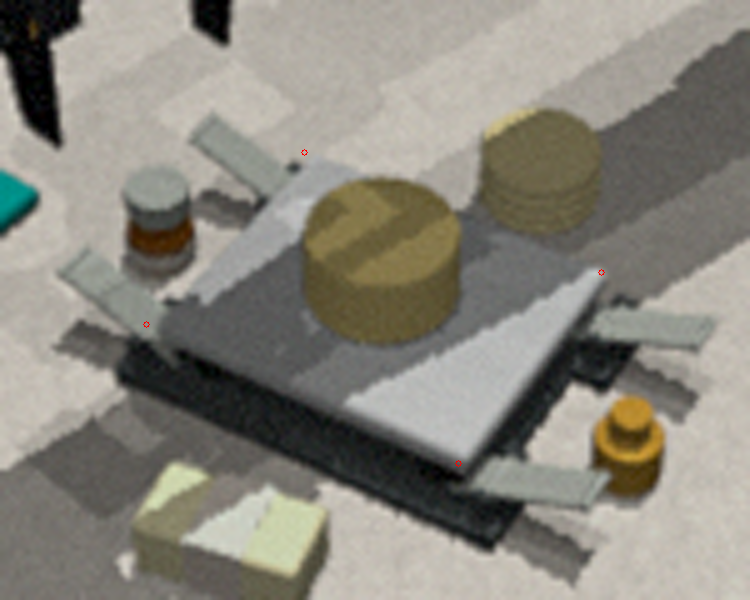

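View pics/side1.png

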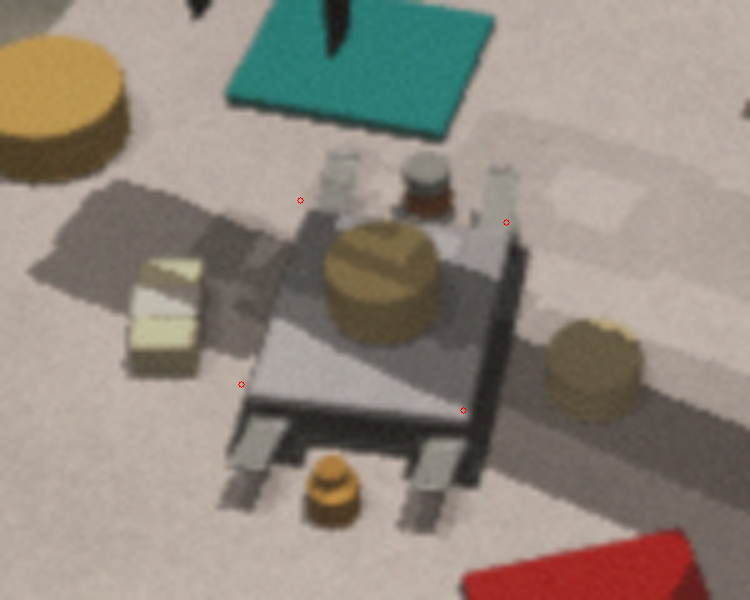

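```bash
cat >> h.py <<'E'
def tri(obs):
    A=np.zeros((3,3));b=np.zeros(3)
    for c,u,v in obs:
        p,d=ray(c,u,v);d=d/np.linalg.norm(d);P=np.eye(3)-np.outer(d,d);A+=P;b+=P@p
    x=np.linalg.solve(A,b); return x
def fitrect(Q):
    M=np.array([[.075*a,.09*b] for a,b in [(-1,1),(1,1),(1,-1),(-1,-1)]]);m=Q.mean(0);H=(M.T@(Q-m))
    t=np.arctan2(H[0,1]-H[1,0],H[0,0]+H[1,1]);R=np.array([[np.cos(t),-np.sin(t)],[np.sin(t),np.cos(t)]])
    return m,t,M@R.T+m
E
python3 - <<'E'
from workcell import eyes
from h import *
c=eyes.capture("scene");s=eyes.capture("side")
A=np.array([(606,274),(460,470),(157,328),(303,163)])/5+[229,179]-.4
B=np.array([(470,418),(250,399),(310,212),(515,230)])/5+[204,150]-.4
for n,a,b in zip(["FL","BL","BR","FR"],A,B):
    X=tri([(c,*a),(s,*b)]);print(n,X,np.array(proj(c,X))-a,np.array(proj(s,X))-b, onz(c,*a,.046),onz(s,*b,.046))
for cc,Z in ((c,A),(s,B)):
    Q=np.array([onz(cc,*a,.046)[:2] for a in Z]);m,t,F=fitrect(Q);print(m,t);print(F-Q)
E
```

```text
FL [0.45069276 0.1285172  0.04036126] [0.10300182 0.18403165] [ 0.06903022 -0.14955744] [0.45491944 0.13136324 0.046     ] [0.44861934 0.13368629 0.046     ]
BL [0.59609756 0.16236105 0.03312539] [0.30259965 0.53758558] [ 0.19767623 -0.39568595] [0.60368972 0.16810842 0.046     ] [0.58968778 0.17396845 0.046     ]
BR [ 0.63675086 -0.01047971  0.03720994] [0.06470011 0.12194401] [ 0.03738971 -0.08904935] [ 0.6418956  -0.00420449  0.046     ] [ 0.63210532 -0.00198353  0.046     ]
FR [ 0.49441494 -0.05236041  0.03276573] [-0.19147498 -0.36741725] [-0.11634709  0.291368  ] [ 0.505051   -0.04029798  0.046     ] [ 0.48938318 -0.04136981  0.046     ]
[0.55138894 0.0637423 ] 0.25069474603207426
[[ 0.00148704  0.00095991]
 [-0.00197219  0.00142629]
 [ 0.0044758  -0.00063407]
 [-0.00399065 -0.00175213]]
[0.53994891 0.06607535] 0.24929408761783162
[[-3.55674243e-03  1.10288239e-03]
 [ 7.37846136e-04 -2.17129394e-03]
 [ 2.72988978e-03 -6.54938742e-04]
 [ 8.90065159e-05  1.72335030e-03]]
```

Side, scene and wrist disagree by up to 1 cm, most likely because the lenses distort off-centre. I'll centre the wrist camera over the plate, aligned with its yaw and with the fingers shut, and measure again near the image centre.

```bash
python3 -m handwheel '[[[0,0,-0.08,-0.03,-0.025,-0.015,0],[0,0,-0.16,-0.06,-0.05,-0.03,0],[0,0,-0.245,-0.09,-0.075,-0.05,0],[0,0,-0.245,-0.112,-0.095,-0.05,0],[0,0,-0.245,-0.112,-0.095,-0.05,0],[0,0,-0.245,-0.112,-0.095,-0.05,0],[0,0,-0.245,-0.112,-0.095,-0.05,0],[0,0,-0.245,-0.112,-0.095,-0.05,0]]]' 20
python3 - <<'E'
from workcell import eyes,ctrl
import cv2
o=ctrl.get_obs();print(o["position"],o["ee_rot"],o["wrist_force"],o["width"])
c=eyes.capture("wrist");cv2.imwrite("pics/w2.png",c["img"]);print(c["xyz"],c["rotation"])
import pickle;pickle.dump(c,open("w2.pkl","wb"))
E
```

```text
time: 1.12
position: [0.5384, 0.0943, 0.264]
ee_rot: [180.0, 0.1, 14.0]
wrist_force: [0.3, 0.1, -0.3]
width: 0.494
[0.53843067 0.09427082 0.26399379] [1.79993293e+02 5.57415527e-02 1.39826301e+01] [ 0.30070257  0.07644889 -0.29911168] 0.49409315960310224
[0.52078639 0.16911704 0.434199  ] [1.63984045e+02 4.43221669e-02 1.39156734e+01]
```

View pics/w2.png

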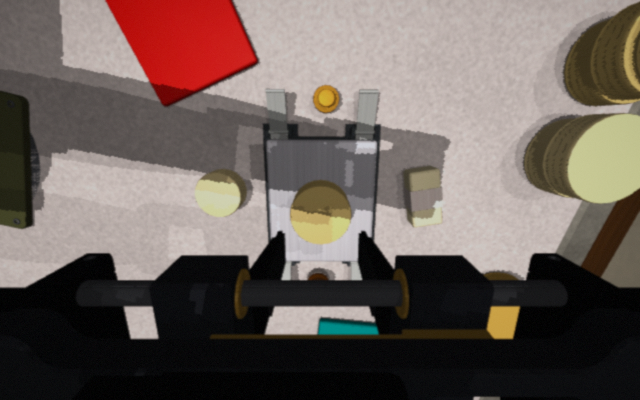

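```bash
python3 - <<'E'
from h import *
import pickle
c=pickle.load(open("w2.pkl","rb"))
cv2.imwrite("pics/w2b.png",cv2.resize(c["img"][85:290,240:405],None,fx=2.9,fy=2.9,interpolation=cv2.INTER_CUBIC))
E
```

```text
(no output)
```

View pics/w2b.png

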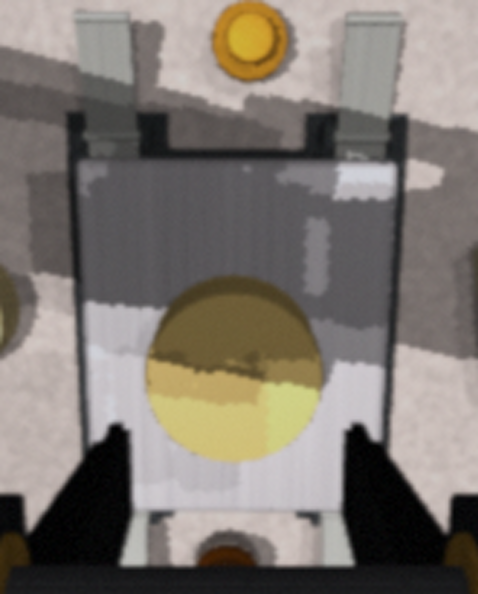

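```bash
python3 - <<'E'
from h import *
import pickle
c=pickle.load(open("w2.pkl","rb"))
k=lambda u,v:(u/2.9+240-.3,v/2.9+85-.3)
Q=np.array([onz(c,*k(*p),.046)[:2] for p in [(79,160),(400,161),(385,511),(87,511)]])
m,t,F=fitrect(Q);print(Q,"\n",m,t,"\n",F-Q)
d=lambda a,b:np.linalg.norm(Q[a]-Q[b])
print(d(0,1),d(2,3),d(0,3),d(1,2))
ex=np.array([np.cos(t),np.sin(t)]);ey=np.array([-ex[1],ex[0]])
# tab tips: top at z~.024+.055*sin.4+..=.047
for n,p in dict(FLtip=(103,14),BLtip=(375,14),weight=(250,38),cheese=(234,370)).items():
    z=dict(weight=.045,cheese=.091).get(n,.048)
    X=onz(c,*k(*p),z)[:2]-m;print(n,X@ex,X@ey)
E
```

```text
[[ 0.45529564  0.13049411]
 [ 0.59882455  0.16559903]
 [ 0.64344476 -0.00647387]
 [ 0.49306803 -0.04379561]] 
 [0.54765824 0.06145591] 0.23688781498211428 
 [[-0.00166394  0.00084749]
 [ 0.00061811  0.00094434]
 [-0.00175997 -0.0019559 ]
 [ 0.0028058   0.00016407]]
0.1477596166339003 0.15493893541978165 0.17833580677978883 0.17776402039769248
FLtip -0.05979896017014867 0.15129941376397307
BLtip 0.05906069664603271 0.15200128916919425
weight 0.004589766249776538 0.1420694130720641
cheese -0.0016184461164078685 0.0021334175066429714
```

Plate mid is about (0.548, 0.0615) with yaw 0.244. The edges measure 148–155 × 178 mm, the tab tips sit at (±60, 151) mm, and the cheese is within about 2 mm of mid, all consistent with the given sizes. Next I'll go over the front-left corner, to 10 mm above it.

```bash
python3 -m handwheel '[[[0,0,0,-0.03,-0.02,0,0],[0,0,0,-0.059,-0.0395,0,0],[0,0,0,-0.059,-0.0395,0.035,0],[0,0,0,-0.059,-0.0395,0.07,0],[0,0,0,-0.059,-0.0395,0.105,0],[0,0,0,-0.059,-0.0395,0.14,0],[0,0,0,-0.059,-0.0395,0.17,0],[0,0,0,-0.059,-0.0395,0.195,0],[0,0,0,-0.059,-0.0395,0.205,0],[0,0,0,-0.059,-0.0395,0.205,0],[0,0,0,-0.059,-0.0395,0.205,0],[0,0,0,-0.059,-0.0395,0.205,0]]]' 20
python3 - <<'E'
from workcell import eyes,ctrl
import cv2
c=eyes.capture("side")["img"][150:270,204:354];d=eyes.capture("scene")["img"][179:299,229:379]
cv2.imwrite("pics/p3.png",cv2.resize(cv2.hconcat([c,d]),None,fx=2.6,fy=2.6,interpolation=cv2.INTER_CUBIC))
E
```

```text
time: 2.17
position: [0.473, 0.119, 0.0616]
ee_rot: [180.0, -0.2, 14.0]
wrist_force: [0.7, 0.4, 0.1]
width: 0.006
```

View pics/p3.png

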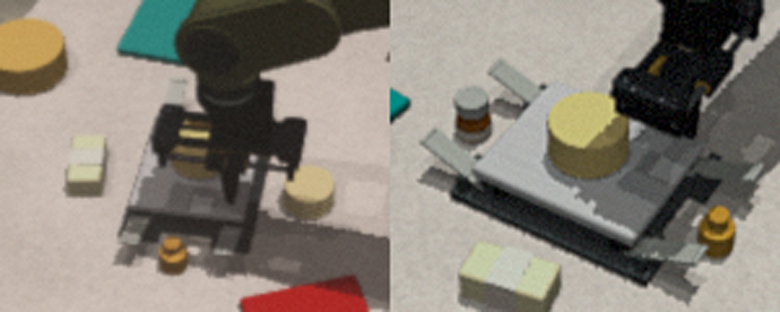

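The fingers hang just above the front-left corner, clear of the cheese. Now I'll press it in small steps, watching the force.

```bash
python3 -m handwheel '[[[0,0,0,0,0,0.006,0],[0,0,0,0,0,0.010,0],[0,0,0,0,0,0.012,0],[0,0,0,0,0,0.013,0],[0,0,0,0,0,0.013,0],[0,0,0,0,0,0.013,0]]]'
python3 -m handwheel '[[[0,0,0,0,0,0.001,0],[0,0,0,0,0,0.0015,0],[0,0,0,0,0,0.002,0],[0,0,0,0,0,0.002,0],[0,0,0,0,0,0.002,0]]]'
```

```text
time: 2.77
position: [0.4712, 0.119, 0.0466]
ee_rot: [-180.0, -0.0, 14.0]
wrist_force: [0.2, -0.0, 0.1]
width: 0.007
time: 3.18
position: [0.4714, 0.119, 0.0462]
ee_rot: [-180.0, 0.0, 14.0]
wrist_force: [-5.3, -0.4, 9.4]
width: 0.004
```

Front left is hard: 9.4 N at z=46.2 mm. Next is front right, lifting clear of the cheese on the way.

```bash
python3 -m handwheel '[[[0,0,0,0,0,-0.03,0],[0,0,0,0,0,-0.06,0],[0,0,0,0,0.037,-0.065,0],[0,0,0,0,0.074,-0.065,0],[0,0,0,0,0.111,-0.065,0],[0,0,0,0,0.148,-0.065,0],[0,0,0,0,0.148,-0.04,0],[0,0,0,0,0.148,-0.015,0],[0,0,0,0,0.148,-0.008,0],[0,0,0,0,0.148,-0.004,0],[0,0,0,0,0.148,-0.003,0],[0,0,0,0,0.148,-0.003,0]]]'
python3 -m handwheel '[[[0,0,0,0,0,0.001,0],[0,0,0,0,0,0.002,0],[0,0,0,0,0,0.002,0],[0,0,0,0,0,0.002,0]]]'
python3 -m handwheel '[[[0,0,0,0,0,0.001,0],[0,0,0,0,0,0.001,0],[0,0,0,0,0,0.001,0]]]'
```

```text
time: 4.18
position: [0.5076, -0.0242, 0.0484]
ee_rot: [180.0, -0.1, 14.1]
wrist_force: [-0.4, 0.4, 0.3]
width: 0.005
time: 4.52
position: [0.5075, -0.0245, 0.0463]
ee_rot: [180.0, -0.1, 14.1]
wrist_force: [0.8, -0.2, 1.1]
width: 0.006
time: 4.77
position: [0.5075, -0.0245, 0.0462]
ee_rot: [-180.0, -0.0, 14.0]
wrist_force: [-3.0, 0.7, 7.5]
width: 0.005
```

Front right is also hard (7.5 N at 46.2 mm). Next, back right.

```bash
python3 -m handwheel '[[[0,0,0,0,0,-0.03,0],[0,0,0,0,0,-0.06,0],[0,0,0,0.04,0,-0.065,0],[0,0,0,0.08,0,-0.065,0],[0,0,0,0.12,0,-0.065,0],[0,0,0,0.12,0,-0.065,0],[0,0,0,0.12,0,-0.04,0],[0,0,0,0.12,0,-0.015,0],[0,0,0,0.12,0,-0.008,0],[0,0,0,0.12,0,-0.004,0],[0,0,0,0.12,0,-0.003,0],[0,0,0,0.12,0,-0.003,0]]]'
python3 -m handwheel '[[[0,0,0,0,0,0.001,0],[0,0,0,0,0,0.002,0],[0,0,0,0,0,0.002,0],[0,0,0,0,0,0.002,0]]]'
python3 -m handwheel '[[[0,0,0,0,0,0.001,0],[0,0,0,0,0,0.001,0],[0,0,0,0,0,0.001,0]]]'
```

```text
time: 5.77
position: [0.624, 0.0044, 0.0487]
ee_rot: [180.0, -0.1, 14.0]
wrist_force: [-1.2, 1.0, 0.6]
width: 0.006
time: 6.1
position: [0.6238, 0.0045, 0.0464]
ee_rot: [180.0, -0.1, 14.0]
wrist_force: [-0.5, -0.0, 0.9]
width: 0.008
time: 6.35
position: [0.624, 0.0044, 0.0453]
ee_rot: [180.0, -0.1, 14.0]
wrist_force: [0.2, -0.7, 2.6]
width: 0.007
```

```bash
python3 -m handwheel '[[[0,0,0,0,0,0.001,0],[0,0,0,0,0,0.002,0],[0,0,0,0,0,0.002,0],[0,0,0,0,0,0.002,0]]]'
python3 -m handwheel '[[[0,0,0,0,0,0.001,0],[0,0,0,0,0,0.001,0],[0,0,0,0,0,0.001,0]]]'
```

```text
time: 6.68
position: [0.6242, 0.0043, 0.0431]
ee_rot: [180.0, -0.1, 14.0]
wrist_force: [1.3, -1.0, 3.5]
width: 0.002
time: 6.93
position: [0.6243, 0.0043, 0.0422]
ee_rot: [180.0, -0.1, 14.0]
wrist_force: [2.5, -0.9, 5.0]
width: 0.002
```

Back right sank 4 mm at 2.6–5 N, so it is the slack corner, while the two front ones held firm. I'll lift, hover over the back-right tab and check its position.

```bash
python3 -m handwheel '[[[0,0,0,0,0,-0.004,0],[0,0,0,0,0,-0.008,0],[0,0,0,0,0,-0.03,0],[0,0,0,0,0.03,-0.04,0],[0,0,0,0,0.066,-0.04,0],[0,0,0,0,0.066,-0.04,0],[0,0,0,0,0.066,-0.025,0],[0,0,0,0,0.066,-0.02,0],[0,0,0,0,0.066,-0.02,0]]]'
python3 - <<'E'
from h import *
from workcell import eyes,ctrl
w=dict(vertical_fov=70.29703154113285,cx=321.3,cy=204.5,xyz=np.array([0.650684,0.07708575,0.38375276]),rotation=[164.003551,.0847,-.0656])
m=np.array([.5477,.0615]);t=.244;ex=np.array([np.cos(t),np.sin(t)]);ey=np.array([-ex[1],ex[0]])
X=onz(w,90+516/2.3,560/2.3,.048)[:2]-m;print("BRtip",X@ex,X@ey)
X=ctrl.get_obs()["position"][:2]-m;print("tcp",X@ex,X@ey)
c=eyes.capture("side")["img"][150:270,204:354];d=eyes.capture("scene")["img"][159:279,209:359]
cv2.imwrite("pics/p4.png",cv2.resize(cv2.hconcat([c,d]),None,fx=2.6,fy=2.6,interpolation=cv2.INTER_CUBIC))
E
```

```text
time: 7.68
position: [0.6361, -0.0581, 0.0573]
ee_rot: [-179.8, 0.4, 14.1]
wrist_force: [-0.2, 0.6, -1.4]
width: 0.003
BRtip 0.05862705299507074 -0.15120411819171828
tcp 0.056930505082258775 -0.13743707641526065
```

View pics/p4.png

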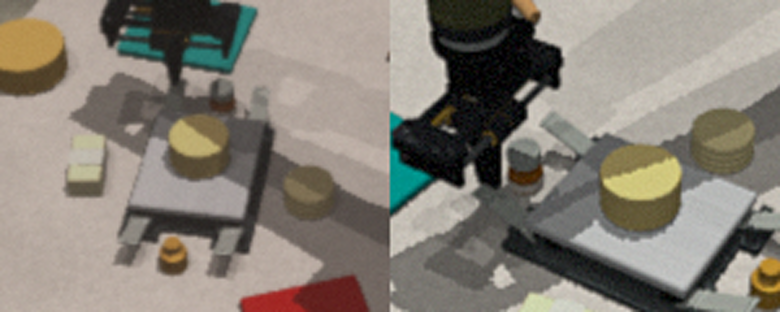

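The fingertips hang over the back-right tab, between the jar and the butter but clear of both. The tab tip measures (58.6, −151) mm, as expected. Pressing down in stages.

```bash
python3 -m handwheel '[[[0,0,0,0.001,0.0005,0.008,0],[0,0,0,0.0015,0.001,0.014,0],[0,0,0,0.0015,0.001,0.017,0],[0,0,0,0.0015,0.001,0.020,0],[0,0,0,0.0015,0.001,0.022,0],[0,0,0,0.0015,0.001,0.024,0],[0,0,0,0.0015,0.001,0.024,0]]]'
python3 -m handwheel '[[[0,0,0,0,0,0.003,0],[0,0,0,0,0,0.006,0],[0,0,0,0,0,0.008,0],[0,0,0,0,0,0.008,0]]]'
```

```text
time: 8.37
position: [0.6423, -0.0614, 0.039]
ee_rot: [179.8, -0.1, 14.1]
wrist_force: [-0.5, -2.9, 4.5]
width: 0.004
time: 8.7
position: [0.6428, -0.0614, 0.0311]
ee_rot: [179.8, -0.2, 14.0]
wrist_force: [0.5, -2.2, 3.4]
width: 0.007
```

```bash
python3 -m handwheel '[[[0,0,0,0,0,0.002,0],[0,0,0,0,0,0.004,0],[0,0,0,0,0,0.004,0],[0,0,0,0,0,0.004,0]]]'
python3 -m handwheel '[[[0,0,0,0,0,0.001,0],[0,0,0,0,0,0.002,0],[0,0,0,0,0,0.003,0],[0,0,0,0,0,0.003,0],[0,0,0,0,0,0.003,0]]]'
```

```text
time: 9.03
position: [0.6427, -0.0611, 0.0271]
ee_rot: [179.9, -0.2, 14.0]
wrist_force: [1.2, -3.1, 4.0]
width: 0.003
time: 9.45
position: [0.6429, -0.0611, 0.0257]
ee_rot: [179.8, -0.2, 14.1]
wrist_force: [-0.8, -4.0, 13.3]
width: 0.006
```

```bash
python3 -m handwheel '[[[0,0,0,0,0,0.001,0],[0,0,0,0,0,0.002,0],[0,0,0,0,0,0.003,0],[0,0,0,0,0,0.003,0],[0,0,0,0,0,0.003,0]]]'
```

```text
time: 9.87
position: [0.6432, -0.0611, 0.0255]
ee_rot: [179.9, -0.1, 14.1]
wrist_force: [-8.6, -2.5, 26.7]
width: 0.003
```

Hard stop at 25.5 mm with 27 N. I'll lift straight off, then press the back-right corner again to confirm it stands firm.

```bash
python3 -m handwheel '[[[0,0,0,0,0,-0.004,0],[0,0,0,0,0,-0.008,0],[0,0,0,0,0,-0.03,0],[0,0,0,0,0,-0.065,0],[0,0,0,-0.0015,-0.034,-0.07,0],[0,0,0,-0.0015,-0.067,-0.07,0],[0,0,0,-0.0015,-0.067,-0.06,0],[0,0,0,-0.0015,-0.067,-0.038,0],[0,0,0,-0.0015,-0.067,-0.031,0],[0,0,0,-0.0015,-0.067,-0.029,0],[0,0,0,-0.0015,-0.067,-0.028,0],[0,0,0,-0.0015,-0.067,-0.028,0]]]'
python3 -m handwheel '[[[0,0,0,0,0,0.001,0],[0,0,0,0,0,0.002,0],[0,0,0,0,0,0.003,0],[0,0,0,0,0,0.003,0],[0,0,0,0,0,0.003,0]]]'
```

```text
time: 10.87
position: [0.6232, 0.0042, 0.047]
ee_rot: [-180.0, 0.1, 14.0]
wrist_force: [0.5, 0.3, 0.4]
width: 0.001
time: 11.28
position: [0.624, 0.0041, 0.0458]
ee_rot: [180.0, -0.0, 14.0]
wrist_force: [-1.8, -0.8, 5.5]
width: 0.006
```

```bash
python3 -m handwheel '[[[0,0,0,0,0,0.001,0],[0,0,0,0,0,0.001,0],[0,0,0,0,0,0.001,0]]]'
python3 -m handwheel '[[[0,0,0,0,0,-0.004,0],[0,0,0,0,0,-0.03,0],[0,0,0,0,0,-0.07,0],[0,0,0,0,0,-0.11,0],[0,0,0,0.03,0.0,-0.15,0],[0,0,0,0.03,-0.03,-0.19,0],[0,0,0,0,-0.06,-0.22,0],[0,0,0,-0.04,-0.09,-0.22,0],[0,0,0,-0.061,-0.1085,-0.22,0],[0,0,0,-0.061,-0.1085,-0.22,0],[0,0,0,-0.061,-0.1085,-0.22,0],[0,0,0,-0.061,-0.1085,-0.22,0]]]'
python3 - <<'E'
from h import *
from workcell import eyes
w=eyes.capture("wrist")["img"][85:290,240:405];c=eyes.capture("side")["img"][150:270,204:354];d=eyes.capture("scene")["img"][179:299,229:379]
cv2.imwrite("pics/p5.png",cv2.vconcat([cv2.resize(cv2.hconcat([c,d]),(780,312))]))
cv2.imwrite("pics/p6.png",cv2.resize(w,None,fx=2.9,fy=2.9,interpolation=cv2.INTER_CUBIC))
E
```

```text
time: 11.53
position: [0.624, 0.0041, 0.0457]
ee_rot: [180.0, -0.0, 14.0]
wrist_force: [-5.4, -1.0, 9.6]
width: 0.007
time: 12.53
position: [0.5381, 0.095, 0.2636]
ee_rot: [180.0, -0.1, 14.1]
wrist_force: [0.6, -0.5, 0.6]
width: 0.004
```

View pics/p5.png

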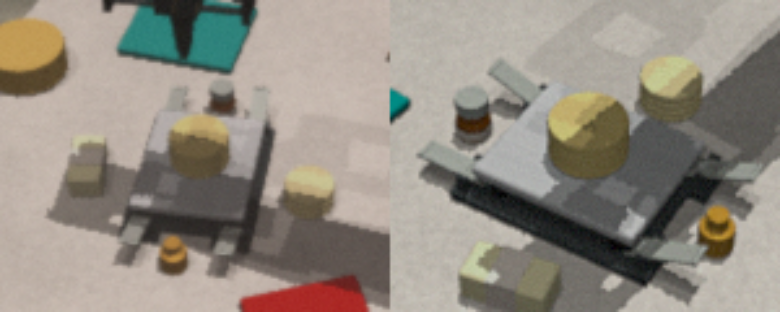

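View pics/p6.png

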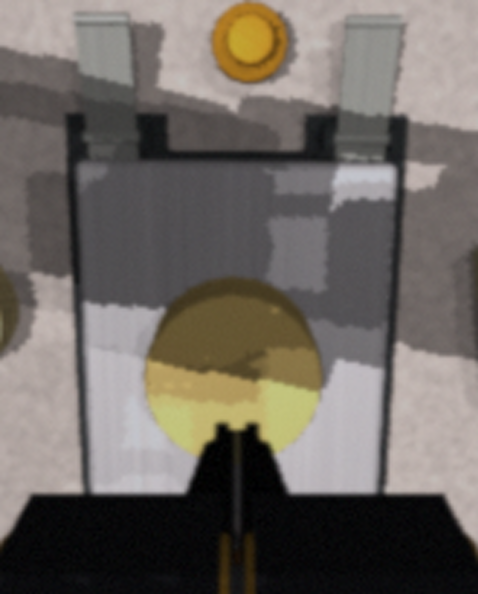

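The back-right tab now lies flat, at about (440,155) in the scene view. The other three still stand, and the plate, cheese, jar, weight and butter look unmoved. The corner held 9.6 N at 45.7 mm. Handing in.

```bash
python3 -c "
from workcell import job
print(job.sign_off())"
```

```text
the job is handed in; nothing more can be done
None
```

I found the slack corner (back right), pressed its shim flat, and handed the job in at about 12.5 s with the arm clear of everything.

- **Finding the corner:** Front left and front right were hard, holding 9.4 N and 7.5 N at 46.2 mm. Back right sank about 4 mm (46.4 to 42.2 mm) at 2.6–5 N. I did not press it on to its hard stop. I also did not press back left, since only one foot is slack and back right had clearly given.
- **Pressing the shim:** I pushed the back-right tab down until it stopped hard at 25.5 mm, the stated flat height, with 27 N on it.
- **Last checks:**
  - Pressed again, the back-right corner held 9.6 N at 45.7 mm, so it no longer gives.
  - The final pictures show the other three shims standing. The plate, cheese, jar, weight, butter and small cheese look unmoved by eye.
- **What disagreed:** At the start the three cameras differed by up to about 1 cm on where the plate was. I went by a wrist picture taken with the plate nearer the image centre. The contact heights and the stop height matched the given dimensions.

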